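Clamp an air-cylinder barrel in the sprung V-block fixture

TASK

Load the air-cylinder barrel from the pink tray into the blue V-blocks of the clamp fixture: lift the orange sprung bar out of its fork by the black knob and turn it well aside, lay the barrel gently into both V-blocks with its black end towards the stop, and slide it along until that end is lightly pressed fully home against the red stop pad. Then bring the bar back over the barrel and let it down under control, never snapping, so that it grips the barrel with its tip in the fork, and let go. Force nothing, press only lightly, and leave the other things where they are.

Things in the scene. Friction and masses are not known exactly. Their poses are not given: they have to be found in the camera images.
- clamp: Grey base plate 235 x 190 x 12 mm bolted to the bench (x -95 to +140, y -100 to +90 mm). Carries two blue V-blocks, the steel post (at y = -85 mm, 80 mm high) and the fork. Origin: underside, below the middle of the V-blocks; x along the cradle towards the stop, y from post to fork, z up.
- cradle (a point): Point midway between the V-blocks, 42 mm above the bench, on the line where the barrel's axis lies when seated in both 90 degree grooves; axes as clamp. V-blocks: 12 mm thick, centred 42 mm either way along x, 58 mm wide, tops 40 mm above the bench; the 72 mm between them is open for fingers, down to the plate 12 mm above the bench.
- fork (a point): Middle of the keeper fork's mouth, 66 mm above the bench; axes as clamp. Two steel prongs, 7 mm thick, 16 mm long in y, with a straight slot 24 mm wide in x for the 16 mm bar.
- stop: Steel block, 14 x 34 x 46 mm, fixed on the clamp's plate, with a screw through it along x that carries the round red stop pad (24 mm across). Origin: foot of the block's face towards the cradle, x away from the cradle. The pad stands 14 to 34 mm out of that face, 42 mm above the bench, set differently each time and not in any reading: feel for it. It does not give and wants a light touch.
- pivot (a point): Axis of the post on which the bar lifts and turns (vertical), 49 mm above the bench, fixed; axes as for clamp.
- bar: Orange clamp bar, 16 mm wide, 12 mm thick, from 10 to 178 mm from the post's axis, with the black knob on it. Origin: on the post's axis at the bar's underside (49 mm above the bench at lift 0); y along the bar outwards, z up. Closed, it crosses over the middle of the cradle.
- knob (a point): Grip point on the black upright round knob of the bar (18 mm diameter, 42 mm tall, on the bar's upper face, 115 mm from the post's axis), 24 mm above that face, 18 mm below the knob's top. The knob can turn between the fingers.
- lift (a joint): Height of the bar above its lowest position, m: 0 down, 0.040 fully up. Spring and weight push it down: about 7 N to lift at 0, 11 N at 0.040, at any angle. The tip is clear of the fork above 0.018. On the barrel it rests at about 0.007; unsupported it goes down to 0, also when turned aside.
- swing (a joint): Angle of the bar about the post, rad: 0 closed (along the clamp's +y, tip at the fork), growing counter-clockwise from above, so the bar turns towards the clamp's -x (the robot's side); limit 1.7. Light friction: it stays where it is left. Well aside means beyond about 0.9.
- barrel: Loose air-cylinder barrel, 0.3 to 0.55 kg: aluminium tube 30 mm across, 140 mm long, a square 34 x 34 x 16 mm cap at each end. Origin: on the axis at the tube's middle; x along the axis towards the black cap, whose face is 86 mm away. The other cap is dark steel with a rod 10 mm across, 20 mm long. In the tray it lies on flats of the caps, rod towards the robot, axis 22 mm above the bench.
- tray: Pink open tray 270 x 180 x 45 mm, fixed, walls and floor 5 mm; origin under its centre, long side along x.
- roller: Loose yellow guide roller, 60 mm in diameter, 52 mm high, standing on the bench; leave alone. Origin under its centre.
- jar: Loose closed jar with a blue cap, 60 mm in diameter, 70 mm high; leave alone. Origin under its centre.
- regulator: Loose black and silver air regulator with a white dial, about 60 x 50 x 83 mm; leave alone. Origin under its centre.
There are look-alikes about, which are no part of the job. Of the things shaped like the barrel, the aluminium one is meant.

How it is judged:
By the outcome, as a careful person would: the job done as asked, in the order asked, and still so for the second after the job is handed in, with the robot touching nothing.
It also fails if it takes over 72 s, if anything falls off the work surface, if the arm or the gripper's body presses on something with over 40 N, if the wrist force passes 120 N, or if a joint passes its speed limit or range.

ROBOT

A 7-joint arm with a two-finger parallel gripper is mounted at the origin on the work surface. World frame = base frame: x ahead of the robot, y to its left, z up, the work surface at z = 0. Lengths are in mm, angles in rad, forces in N, time in s.
With the tool pointing down it reaches from about 425 to 875 mm from the base axis. Payload 4.7 kg.
Tool frame: the origin (TCP) lies between the finger pads; the fingertips stand 25 mm ahead of it and the grasp point (between the pads) lies 6 mm ahead of it; z points along the fingers, y is the line along which they close (so a half turn about z gives the same grasp; the last joint's range is limited). The gripper opens to 87 mm and grips with 3 to 60 N. Pads are 19 mm wide; open, the fingers measure 117 mm over their backs; the gripper's body (75 mm by 190 mm) begins 51 mm behind the grasp point.
Start: joints at [-1.274, 0.321, -0.07, 1.45, 0.023, 1.371, -0.057], TCP at [181.405, 624.192, 247.587] pointing down, gripper open.
Joint ranges: [-2.86, 2.86], [-0.3, 2.09], [-1.38, 1.24], [0.06, 2.45], [-1.56, 4.7], [0.09, 2.05], [-2.69, 2.69]. Speed limits (rad/s): [2.57, 2.57, 3.14, 3.14, 3.14, 3.14, 3.14].

INTERFACE

Orientations are given as a rotation vector (axis times angle).
In Python, from rig import manip, kin, get_image, job, spot_in, outline_of, place_of gives the robot as it stands. Calls block until the motion is done:
- manip.move_to(position, orientation): joint-space move of the TCP to a pose.
- manip.move_linear(position, frame=None, feed=150): straight line of the TCP; frame=None keeps the orientation; feed is the mean speed in mm/s.
- manip.move_j(angles): joint-space move.
- manip.move_gripper(opening, grasp_force=None): opening from 0.0 (shut) to 1.0 (fully open); grasp_force is the grip in N (None keeps the last); returns when the fingers have stopped.
- manip.hold(seconds).
- kin.ik(position, orientation): joint angles nearest the present ones, or None.
- get_image(name): name is "scene" or "side" or "wrist"; returns a dict with "pixels" (400x640x3 uint8, blue, green, red), "range_z" (400x640 float32, mm along the optical axis (not along the pixel's ray), 0 where there is no reading), "vertical_fov" (degrees; the focal length in pixels is half the picture's height over the tangent of half this angle, whatever the lens; pixels are square), "cx", "cy" (the principal point, pixels), "rvec" (rotation vector, rad) and "tvec" (3), from world to camera coordinates, as OpenCV has them. Camera axes: x right, y down, z forward; pixel columns grow to the right and rows downward; lengths in mm; the calibration is good to about 2 mm. A picture is of the moment at which its call begins.
A pose or a line that the arm cannot do raises manip.MotionError and nothing moves.
- job.job_done(): hands the job in; it is judged then, once.
Trained networks look in the newest picture that a camera, given by its name, has taken for a name from the list of things; names that differ only in an ending like _2 or _b are one class to them, and where a whole thing is asked for, a point or a joint stands for the part that bears it (a point fixed in the world has none). Each returns a list of dicts, best first, with "score" (0 to 1); they miss things now and then, are a little off and sometimes report something else, mostly with a low value. They report only what shows in the picture. A call takes as long as a camera call. They do not tell look-alikes from the thing itself.
- spot_in(thing, camera): "bbox" ([left, top, right, bottom] in pixels, round what is visible of it).
- outline_of(thing, camera): "pixels" (400x640 bool, what is visible of it) and "bbox" ([left, top, right, bottom] in pixels, round what is visible of it).
- place_of(thing, camera): "position" ([row, column] in pixels: a listed point, or the origin of a listed thing).
Readings, each from a call of its own:
- manip.read_t(): time.
- manip.read_joints(): joint angles.
- manip.read_joint_velocities(): joint speeds.
- manip.read_joint_efforts(): joint torques, N m.
- manip.read_position(): TCP position.
- manip.read_tcp_rot(): TCP orientation.
- manip.read_wrist_force(): force on the tool from outside, world axes, zero at the start.
- manip.read_ft_torque(): the same for the moment, N m.
- manip.read_gripper_width(): opening from 0.0 (shut) to 1.0 (fully open).
- manip.read_finger_force(): force on a finger pad.
Only numpy, scipy, OpenCV 4.12 (cv2) and the standard library are available. Lean on these libraries where they do the work, as an engineer would, in place of code of your own. Each camera call takes 0.05 s, during which the arm holds its last target. There are 200 camera calls.

## Working session

There is one attempt and no reset: what is moved stays moved. The work goes in short steps, each a Python script; the robot and the scene stay as the last script left them, time stands still between calls to the robot, and variables do not carry over. Pictures are saved under pics/ and viewed, at most 10 in all, crops included, and the job is handed in when it is done.

```bash
ls; mkdir -p pics
cat > h.py <<'E'
import numpy as np, cv2
from rig import manip, kin, get_image, job, spot_in, outline_of, place_of
def cam(im):
    h=im["pixels"].shape[0]; f=h/2/np.tan(np.radians(im["vertical_fov"])/2)
    return f,cv2.Rodrigues(np.array(im["rvec"],float))[0],np.array(im["tvec"],float).ravel()
def cloud(im):
    f,R,t=cam(im); z=im["range_z"].astype(float); v,u=np.indices(z.shape)
    P=np.stack([(u-im["cx"])*z/f,(v-im["cy"])*z/f,z],-1)
    W=(P-t)@R; W[z<=0]=np.nan; return W
def ray(im,row,col,height):
    f,R,t=cam(im); d=R.T@np.array([(col-im["cx"])/f,(row-im["cy"])/f,1]); c=-R.T@t
    return c+d*(height-c[2])/d[2]
def proj(im,p):
    f,R,t=cam(im); q=R@np.asarray(p,float)+t; return np.array([f*q[0]/q[2]+im["cx"],f*q[1]/q[2]+im["cy"]])
E
python3 - <<'E'
from h import *
for c in ["scene","side"]:
    im=get_image(c); cv2.imwrite(f"pics/{c}0.png",im["pixels"]); np.save(f"{c}0.npy",im,allow_pickle=True)
    for n in ["clamp","stop","bar","knob","fork","pivot","cradle","barrel","tray"]:
        try:
            for r in place_of(n,c)[:3]: print(c,n,round(r["score"],2),np.round(r["position"],1))
        except Exception as e: print(c,n,e)
print(manip.read_t(),manip.read_tcp_rot(),manip.read_wrist_force())
E
```

```text
pics
scene clamp 0.66 [255.7 222.9]
scene clamp 0.6 [287.9 224. ]
scene clamp 0.32 [251.7 189.4]
scene stop 0.64 [254.8 191.8]
scene stop 0.54 [290.9 221.5]
scene stop 0.16 [259.6 224.6]
scene bar 0.75 [269.6 132.6]
scene bar 0.57 [252.5 189.8]
scene knob 0.94 [239.1 233. ]
scene fork 0.87 [242.5 252. ]
scene pivot 0.67 [253.1 189.9]
scene cradle 0.84 [246.1 218.7]
scene barrel 0.93 [159.7 377.9]
scene barrel 0.9 [202.6 468.2]
scene barrel 0.88 [235.2 351.4]
scene tray 0.93 [239.  352.1]
side clamp 0.88 [253.5 403.6]
side clamp 0.7 [255.7 425.8]
side stop 0.54 [228.5 421.8]
side bar 0.94 [254.3 424.2]
side knob 0.71 [224.8 395.5]
side knob 0.38 [193.7 314.1]
side fork 0.71 [221.3 378.5]
side pivot 0.62 [256.8 423.6]
side pivot 0.59 [224.3 395.6]
side cradle 0.93 [242.3 399.5]
side barrel 0.81 [237.4 258.8]
side barrel 0.77 [152.9 235. ]
side barrel 0.61 [205.9 208.9]
side tray 0.73 [196.1 315.3]
side tray 0.71 [226.1 395.9]
1.0 [4.42652941e-01 3.11017812e+00 1.47685216e-04] [-0.45910846 -0.5056232   0.30456597]
```

View pics/scene0.png

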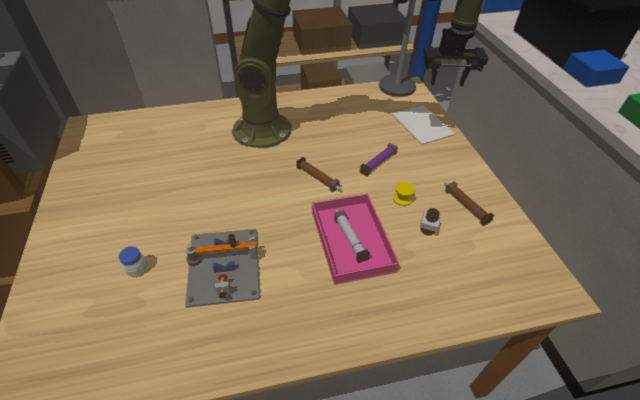

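View pics/side0.png

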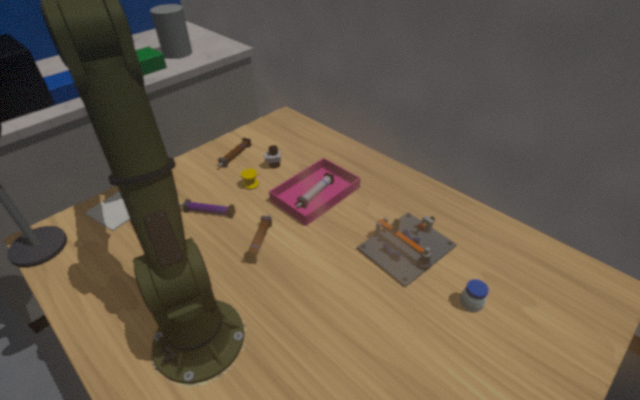

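Barrel-shaped things (scene picture): copper at (318,174), purple at (380,158), copper at (468,202), and silver at (351,234) in the pink tray. Silver one fits (aluminium, black end, in tray). The clamp is at about (223,267), with the bar closed, the knob at (233,240) and the stop at (222,287).

Run:
```python
from h import *
S={c:np.load(f"{c}0.npy",allow_pickle=True).item() for c in ["scene","side"]}
im=S["scene"];W=cloud(im)
cv2.imwrite("pics/crop0.png",cv2.resize(im["pixels"][180:310,175:405],None,fx=3.4,fy=3.4,interpolation=cv2.INTER_CUBIC))
for n,(r,c),h in [("knob",(239.1,233),85),("fork",(242.5,252),66),("pivot",(253.1,189.9),49),("cradle",(246.1,218.7),42),("barrel",(235.2,351.4),22),("tray",(239,352.1),0)]:
    print(n,ray(im,r,c,h).round(1),W[int(r),int(c)].round(1))
im2=S["side"]
for n,(r,c),h in [("knob",(224.8,395.5),85),("fork",(221.3,378.5),66),("pivot",(256.8,423.6),49),("cradle",(242.3,399.5),42),("tray",(196.1,315.3),0)]:
    print(n,ray(im2,r,c,h).round(1))
for c in S:
    im=S[c];W=cloud(im)
    hsv=cv2.cvtColor(im["pixels"],cv2.COLOR_BGR2HSV)
    pk=(hsv[...,0]>155)&(hsv[...,0]<175)&(hsv[...,1]>120)
    p=W[pk&(np.isfinite(W[...,2]))]; p=p[(p[:,2]>35)&(p[:,2]<55)]
    print(c,"tray rim",cv2.minAreaRect(p[:,:2].astype(np.float32)),np.median(p[:,2]))
    x,y,z=W[...,0],W[...,1],W[...,2]
    m=(z>6)&(z<18)&(x>450)&(x<900)&(y>-400)&(y<50)
    p=W[m]; print("plate",cv2.minAreaRect(p[:,:2].astype(np.float32)),len(p), np.median(z[(z>-5)&(z<5)]))
```

```text
knob [ 583.2 -147.5   85. ] [ 592.7 -146.6   97.2]
fork [590.5 -99.3  66. ] [583.8 -99.2  59.7]
pivot [ 577.3 -268.7   49. ] [ 586.9 -268.3   62.3]
cradle [ 564.5 -191.6   42. ] [ 576.3 -191.5   57.9]
barrel [590.8 186.   22. ] [600.2 180.9  35.8]
tray [588.6 190.6  -0. ] [617.9 178.3  40.2]
knob [ 586.9 -153.3   85. ]
fork [580.8 -98.1  66. ]
pivot [ 571.1 -265.9   49. ]
cradle [ 575.1 -182.4   42. ]
tray [584.9 175.2   0. ]
scene tray rim ((592.78369140625, 185.144775390625), (274.1270751953125, 180.21104431152344), 0.3025156855583191) 43.16043573301842
plate ((610.1837158203125, -211.49363708496094), (380.0388488769531, 249.27862548828125), 85.5439682006836) 3734 0.2583097153094266
side tray rim ((587.1282958984375, 183.15914916992188), (261.2585144042969, 180.07423400878906), 0.05913713946938515) 41.88393353178517
plate ((604.6651000976562, -208.1519775390625), (382.0327453613281, 240.01988220214844), 85.77549743652344) 2941 -0.3980213462209642
```

View pics/crop0.png

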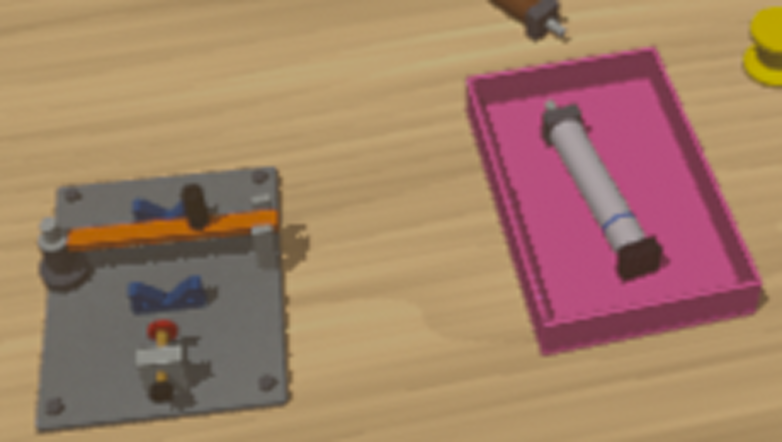

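The crop confirms it: the silver tube lies in the tray, black cap at about (640,258) away from the robot, rod end at about (555,105). Next, wrist views of the tray and the clamp.

```bash
cat >> h.py <<'E'
from scipy.spatial.transform import Rotation as Ro
def down(psi): # tool down, closing line (tool y) at angle psi from world +y
    return (Ro.from_euler('z',psi)*Ro.from_euler('y',np.pi)).as_rotvec()
E
python3 - <<'E'
from h import *
print(kin.ik([560,180,300],down(0)),kin.ik([560,180,300],down(np.pi)))
print(kin.ik([560,-180,300],down(0)))
manip.move_to([560,180,300],down(0)); 
im=get_image("wrist"); np.save("w_tray.npy",im,allow_pickle=True); print(manip.read_t())
for n in ["barrel","tray"]:
    for r in place_of(n,"wrist")[:3]: print(n,round(r["score"],2),np.round(r["position"],1))
manip.move_to([560,-180,300],down(0)); 
im2=get_image("wrist"); np.save("w_clamp.npy",im2,allow_pickle=True); print(manip.read_t())
H={"knob":85,"fork":66,"pivot":49,"cradle":42,"stop":12,"clamp":0,"bar":49}
for n in H:
    for r in place_of(n,"wrist")[:2]: print(n,round(r["score"],2),np.round(r["position"],1),ray(im2,*r["position"],H[n]).round(1))
cv2.imwrite("pics/w.png",cv2.resize(np.vstack([im["pixels"],im2["pixels"]]),(480,600)))
E
```

```text
[-0.65819402  0.16955294  0.34663221  1.54332654 -0.05786203  1.43884074
  1.26226649] [-0.81124802  0.17751465  0.52489342  1.54863571 -0.08937754  1.43945551
 -1.85225657]
[ 0.11085124  0.16723076  0.17753841  1.53793531 -0.02965796  1.43906489
  1.86065661]
3.15
barrel 0.94 [151.4 620.7]
barrel 0.84 [187.2 319.8]
tray 0.82 [186.1 323.6]
tray 0.28 [188.3 321.1]
4.65
knob 0.74 [182.2 248.1] [ 569.7 -261.2   85. ]
knob 0.59 [195.9 340.3] [ 585.8 -153.9   85. ]
fork 0.66 [191.5 382.3] [ 585.6 -100.9   66. ]
pivot 0.71 [180.7 253.1] [ 576.7 -263.2   49. ]
cradle 0.69 [184.8 317.3] [ 583.6 -181.3   42. ]
stop 0.65 [248.4 307. ] [ 689.5 -196.8   12. ]
clamp 0.59 [176.4 317.1] [ 582.  -181.9    0. ]
bar 0.88 [181.5 249.7] [ 577.7 -267.6   49. ]
bar 0.53 [183.7 313.9] [ 580.3 -185.6   49. ]
```

View pics/w.png

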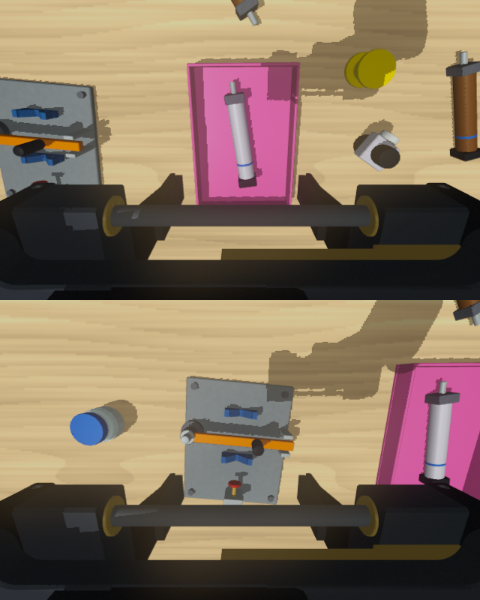

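The wrist pictures show the barrel in its tray (full-resolution pixel about (320,187)) and the clamp with knob (about (340,196)), bar, two V-blocks and red pad. Now for precise measurements.

Run:
```python
from h import *
def fit(p):
    c=p.mean(0); w,v=np.linalg.eigh(np.cov((p-c).T)); return c,v[:,1]
im=np.load("w_clamp.npy",allow_pickle=True).item(); W=cloud(im)
hsv=cv2.cvtColor(im["pixels"],cv2.COLOR_BGR2HSV);h,s,v=[hsv[...,i].astype(int) for i in range(3)]
fin=np.isfinite(W[...,2])
near=(np.abs(W[...,0]-600)<140)&(np.abs(W[...,1]+185)<120)&fin
x,y,z=np.moveaxis(W,-1,0)
m=near&(h>5)&(h<22)&(s>190)&(np.abs(z-61)<8)
p=W[m]; c,d=fit(p[:,:2]); d=d*np.sign(d[1]); yaw=np.arctan2(-d[0],d[1])
print("bar",len(p),c,np.median(p[:,2]),"yaw",yaw, "extent",((p[:,:2]-c)@d).min(),((p[:,:2]-c)@d).max(),cv2.minAreaRect(p[:,:2].astype(np.float32)))
m=near&(h>100)&(h<130)&(s>120)&(z>20)&(z<46)
p=W[m]; print("V",len(p)); q=p[:,:2]
lab=q[:,0]>q[:,0].mean()
for l in (0,1): 
    a=p[lab==l]; print(" V",a.mean(0),a.max(0),a.min(0), cv2.minAreaRect(a[:,:2].astype(np.float32)))
m=near&(z>70)&(y>-175)&(y<-125); p=W[m]; print("knob",len(p),np.median(p,0)); t=p[p[:,2]>97]; print("top",len(t),t.mean(0),t.min(0),t.max(0))
m=near&((h<6)|(h>174))&(s>150)&(z>20); p=W[m]; print("pad",len(p),p.min(0),p.max(0),np.median(p,0))
m=near&(z>70)&(y<-235);p=W[m];print("post",len(p),p.min(0),p.max(0),p.mean(0))
m=near&(np.abs(z-12)<3)&(s<80); mm=cv2.morphologyEx(m.astype(np.uint8),cv2.MORPH_OPEN,np.ones((3,3)))>0
print("plate",cv2.minAreaRect(W[mm][:,:2].astype(np.float32)))
for nm in ["w_tray.npy","w_clamp.npy"]:
    im=np.load(nm,allow_pickle=True).item(); W=cloud(im);x,y,z=np.moveaxis(W,-1,0)
    m=(np.abs(x-588)<125)&(np.abs(y-183)<75)&(z>16)&(z<42)
    p=W[m]; t=p[p[:,2]>30]; c,d=fit(t[:,:2]); d=d*np.sign(d[0]); e=(p[:,:2]-c)@d
    print(nm,"barrel",c,"yaw",np.arctan2(d[1],d[0]),"along",np.percentile(e,[0,1,99,100]),t[:,2].max(),np.median(t[:,2]),cv2.minAreaRect(t[:,:2].astype(np.float32)))
```

```text
bar 1331 [ 583.6128392  -173.85541873] 61.44466233917669 yaw -0.09190593045474563 extent -79.73162157475203 85.13136718865461 ((583.9834594726562, -171.16326904296875), (164.85101318359375, 14.869635581970215), 84.56158447265625)
V 618
 V [ 541.294614   -175.26725652   33.82646503] [ 548.63530995 -149.82555293   42.94834976] [ 533.35915571 -204.73842228   20.70936676] ((541.2191772460938, -177.02984619140625), (55.058372497558594, 11.276961326599121), 84.84632873535156)
 V [ 624.65441454 -183.75148434   34.03256734] [ 631.86723104 -157.28262965   42.67486223] [ 617.28422393 -211.32996688   20.80377551] ((624.4124145507812, -184.2227020263672), (54.75813674926758, 11.161602973937988), 84.7604751586914)
knob 26849 [ 535.4520529  -143.20732711  374.67100983]
top 26758 [ 536.7132334  -145.57705512  367.73633754] [ 522.06079054 -174.99799506   97.13676859] [ 593.77149236 -125.00008     393.12160251]
pad 57 [ 665.47431566 -197.97519562   46.82750663] [ 670.59742545 -177.46104738   55.86927692] [ 668.04131822 -188.24189348   52.21250889]
post 12822 [ 522.48846276 -271.25183068   70.60330309] [ 581.67242013 -235.00044412  389.31350964] [ 531.17831238 -245.57345454  367.8970148 ]
plate ((605.5123291015625, -187.11822509765625), (189.9381561279297, 235.13209533691406), 85.11039733886719)
w_tray.npy barrel [586.73425693 183.11511075] yaw 0.15402939631525722 along [-133.05738306 -127.7470217    88.45883349   90.70982169] 41.83986803390346 36.67666697781198 ((591.597900390625, 183.82037353515625), (171.63299560546875, 33.897769927978516), 8.930180549621582)
w_clamp.npy barrel [581.00529552 178.21432083] yaw 0.15730598259427672 along [-125.18549831  -90.90758524   88.77298365   96.1564537 ] 41.78110800397784 36.47737790010738 ((590.1704711914062, 182.41012573242188), (169.47552490234375, 35.63416290283203), 8.874662399291992)
```

```bash
cat >> h.py <<'E'
O=np.array([583.2,-180.4]); YAW=-0.088
Rz=np.array([[np.cos(YAW),-np.sin(YAW)],[np.sin(YAW),np.cos(YAW)]])
def c2w(x,y,z): return [*(O+Rz@np.array([x,y])),z]
def knob(s,lift): return c2w(-115*np.sin(s),-85+115*np.cos(s),91+lift) # TCP at the knob grip
KN=down(YAW-np.pi/2)
def F(): return np.round(manip.read_wrist_force(),1)
E
python3 - <<'E'
from h import *
print([kin.ik(knob(0,0),down(YAW+k*np.pi/2)) for k in (1,-1)], kin.ik(knob(1.4,30),KN))
manip.move_gripper(0.6)
manip.move_to(knob(0,60),KN); im=get_image("wrist"); cv2.imwrite("pics/w2.png",im["pixels"])
f0=F(); manip.move_linear(knob(0,0),feed=80); print(f0,F(),manip.read_t())
manip.move_gripper(0.0,30); print("w",manip.read_gripper_width()*87,manip.read_finger_force(),F())
for l in (3,10,20,32):
    manip.move_linear(knob(0,l),feed=40); print(l,F(),manip.read_position().round(1) if hasattr(manip.read_position(),'round') else manip.read_position(),manip.read_t())
E
```

```text
[array([-0.61606728,  0.56121234,  1.06813732,  1.77221946, -0.53991059,
        1.13670071, -2.60387362]), array([-0.41154978,  0.43247276,  0.76576403,  1.7664417 , -0.33595451,
        1.07826277,  0.38176659])] [-0.3371299   0.19071973  0.83257981  1.94620268 -0.16038902  1.07163406
  0.47562168]
[0.1 0.2 0.2] [-0.1  0.3  0.8] 8.2417
w 17.123764222229404 29.98761747032404 [-0.2  0.7 -0.2]
3 [ 0.2 -2.  -7.1] [ 585.2 -150.7   93.2] 9.1833
10 [-0.8 -2.1 -7.5] [ 585.6 -150.8  101. ] 9.5083
20 [ 0.3 -3.  -7.5] [ 585.8 -150.8  111.3] 9.9083
32 [ 0.2 -3.9 -9.5] [ 585.8 -150.9  123.2] 10.3583
```

Run:
```python
from h import *
for s in np.arange(0.175,1.41,0.175):
    manip.move_linear(knob(s,32),feed=120); print(round(s,2),F())
for l in (20,8,2,0.5):
    manip.move_linear(knob(1.4,l),feed=40); print(l,F(),np.round(manip.read_position(),1))
manip.move_gripper(0.5); print("released",F(),manip.read_t())
manip.move_linear(knob(1.4,70),feed=150); print(F(),manip.read_t())
im=get_image("wrist"); np.save("w3.npy",im,allow_pickle=True); cv2.imwrite("pics/w3.png",im["pixels"])
for r in place_of("knob","wrist")[:2]: print(r["score"],r["position"],ray(im,*r["position"],85),knob(1.4,0))
```

```text
0.18 [ 0.9 -1.8 -9.6]
0.35 [  2.2   0.7 -10.2]
0.52 [-0.1  3.1 -9. ]
0.7 [ -1.2   4.7 -10. ]
0.88 [ -1.5   3.7 -10. ]
1.05 [-1.8  1.9 -9.8]
1.22 [-0.2  0.8 -9.7]
1.4 [-0.4  0.7 -9. ]
20 [ 1.9  0.5 -8.3] [ 465.1 -235.5  111. ]
8 [ 2.   0.6 -7.1] [ 465.1 -235.7   99.1]
2 [-0.5  0.7 -0.3] [ 464.7 -235.9   93.5]
0.5 [-3.1  2.4  5.6] [ 464.4 -236.1   92.2]
released [-0.2  0.4  0.1] 15.1
[-0.5 -0.5 -0.3] 15.7167
0.94 [215.7, 318.4] [ 463.24824651 -233.83404767   85.        ] [np.float64(464.55929776830965), np.float64(-235.64062029224206), 91]
0.5 [122.4, 464.1] [ 565.42310044 -176.56565519   85.        ] [np.float64(464.55929776830965), np.float64(-235.64062029224206), 91]
```

View pics/w3.png

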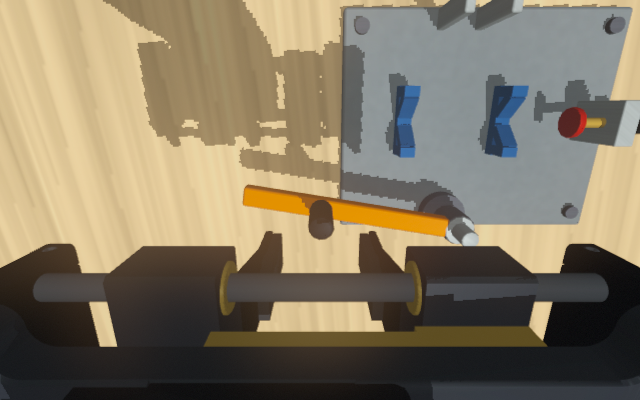

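The bar now rests turned aside (knob at (320,218)) and the V-blocks and red pad (572,122) are free. Next, measure the pad roughly, then grasp the barrel.

Run:
```python
from h import *
im=np.load("w3.npy",allow_pickle=True).item(); W=cloud(im)
hsv=cv2.cvtColor(im["pixels"],cv2.COLOR_BGR2HSV);h,s,_=[hsv[...,i].astype(int) for i in range(3)]
m=((h<6)|(h>174))&(s>150)&np.isfinite(W[...,2])&(W[...,2]>20)&(W[...,2]<60)&(W[...,0]>620)
p=W[m]; q=(p[:,:2]-O)@Rz; print("pad clamp x pct",np.percentile(q[:,0],[2,10,25,50,90]),"y",q[:,1].mean(),"z",p[:,2].mean(),len(p))
B=down(0.155)
manip.move_to([591,183.3,180],B); manip.hold(0.2)
im=get_image("wrist"); W=cloud(im);x,y,z=np.moveaxis(W,-1,0)
t=W[(np.abs(x-590)<115)&(np.abs(y-183)<70)&(z>30)&(z<42)]
print("barrel again",cv2.minAreaRect(t[:,:2].astype(np.float32)),len(t),F(),manip.read_t())
manip.move_gripper(0.6); 
manip.move_linear([591,183.3,34.5],feed=120); print(F(),np.round(manip.read_position(),1))
manip.move_gripper(0.0,25); print("w",manip.read_gripper_width()*87,manip.read_finger_force(),F())
manip.move_linear([591,183.3,45],feed=40); print(F())
manip.move_linear([591,183.3,190],feed=150); print(F(),manip.read_gripper_width()*87,manip.read_ft_torque(),manip.read_t())
im=get_image("wrist"); cv2.imwrite("pics/w4.png",im["pixels"]); np.save("w4.npy",im,allow_pickle=True)
im=get_image("scene"); cv2.imwrite("pics/s4.png",cv2.resize(im["pixels"][100:300,150:450],None,fx=2.5,fy=2.5))
```

```text
pad clamp x pct [82.92426332 83.29397891 83.66623832 84.2211542  87.02694731] y 1.7138555326972387 z 48.606746058252476 422
barrel again ((590.284423828125, 183.15602111816406), (168.50621032714844, 33.46516799926758), 8.77527141571045) 5128 [-0.4  0.4  0.5] 17.675
[-0.3  0.3  0.5] [591.7 183.5  35.4]
w 29.468944870030995 24.99953180551529 [-0.4 -0.2  2.4]
[-1.   0.3 -3.9]
[-0.3 -0.6 -5.5] 29.215671670165936 [ 0.05453781 -0.01179353  0.05479375] 21.6167
```

View pics/w4.png

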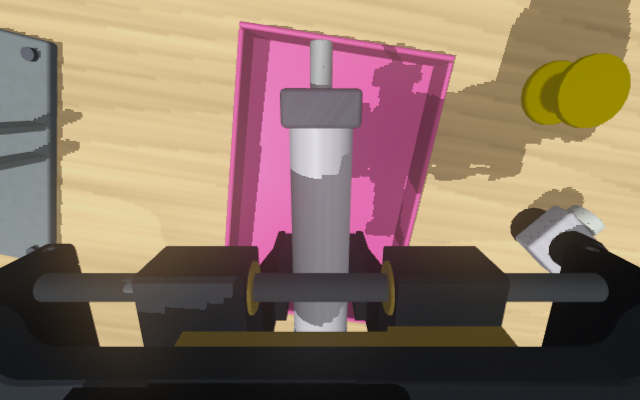

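The barrel is held straight in the jaws (rod cap at (320,108)), and the regulator and roller are undisturbed. Now to lay it in the V-blocks.

Run:
```python
from h import *
P=down(YAW)
manip.move_linear([591,100,190],feed=250)
manip.move_to(c2w(-14,0,170),P); manip.hold(0.2)
im=get_image("wrist"); cv2.imwrite("pics/w5.png",im["pixels"]); np.save("w5.npy",im,allow_pickle=True)
W=cloud(im);q=(W[...,:2]-O)@Rz; z=W[...,2]
tp=manip.read_position(); print(np.round(tp,1),np.round((np.array(tp[:2])-O)@Rz,1))
t=(np.abs(q[...,1])<25)&(q[...,0]>-110)&(q[...,0]<-30)&(z>tp[2]-60)&(z<tp[2]+25)
tube=t&(q[...,0]>-75)
for a in (-75,-65,-55,-45): 
    k=t&(np.abs(q[...,0]-a)<3); print(a,k.sum(),"top",np.percentile(z[k],98) if k.any() else None,"y",np.percentile(q[...,1][k],[2,98]) if k.any() else None)
f0=F(); print("free",f0)
manip.move_linear(c2w(-14,0,66),feed=120); print(F(),manip.read_t())
for zz in np.arange(63,50,-1.0):
    manip.move_linear(c2w(-14,0,zz),feed=30); manip.hold(.05); f=F(); print(zz,f,np.round(manip.read_position(),1)[2])
    if f[2]-f0[2]>4: break
print(manip.read_ft_torque(),manip.read_t())
```

```text
[ 569.9 -177.4  170. ] [-13.5   1.8]
-75 866 top 173.4662689967337 y [-11.15631157  16.27850612]
-65 817 top 173.36462802814046 y [-11.4632926   16.11704285]
-55 755 top 173.49960013998427 y [-11.13912729  16.4194708 ]
-45 723 top 173.48525396457777 y [-11.45671914  16.30590292]
free [ 1.1 -0.  -4.3]
[ 0.8  1.  -4.7] 24.55
63.0 [-0.8 -0.7 -3.4] 63.3
62.0 [ 0.2 -0.3 -3.8] 62.0
61.0 [-0.1  0.5 -4.2] 61.0
60.0 [-0.4  0.3 -3.7] 59.9
59.0 [ 0.3  0.1 -3.6] 59.0
58.0 [-0.6 -0.7 -4.1] 58.0
57.0 [ 0.3 -0.6 -4.4] 57.0
56.0 [ 0.7  0.6 -4.3] 56.0
55.0 [-0.6  0.2 -4. ] 55.1
54.0 [-2.2 -0.2  3.1] 54.6
[-0.04116211  0.45754958  0.18811878] 27.55
```

Run:
```python
from h import *
Z=54.4
manip.move_linear(c2w(-14,0,Z),feed=20); manip.hold(.1)
print(F()); base=None
xs=list(np.arange(-13,-5.9,1))+list(np.arange(-5.5,8,.5))
for x in xs:
    manip.move_linear(c2w(x,0,Z),feed=25); manip.hold(.04)
    f=np.mean([manip.read_wrist_force() for _ in range(3)],0); fc=Rz.T@f[:2]
    p=manip.read_position(); print(round(x,1),fc.round(1),f[2].round(1),np.round((np.array(p[:2])-O)@Rz,1),np.round(p[2],1))
    if x<=-9: base=fc[0]
    elif fc[0]<base-3.5: break
print(manip.read_t())
```

```text
[-1.  -1.7  2.2]
-13.0 [-3.3 -1.3] 5.2 [-13.7  -0.3] 54.6
-12.0 [-6.6 -0.4] 7.8 [-13.7  -0.4] 54.5
-11.0 [-9.8  0.2] 10.3 [-13.6  -0.3] 54.5
-10.0 [-11.2   0.7] 12.4 [-13.5  -0.4] 54.5
-9.0 [-12.5   0. ] 14.1 [-13.4  -0.4] 54.4
-8.0 [-17.    1.3] 16.8 [-13.3  -0.4] 54.4
29.65
```

Run:
```python
from h import *
manip.move_linear(c2w(-14,0,54.6),feed=25); manip.hold(.1); f=manip.read_wrist_force(); print(Rz.T@f[:2],f[2])
for c in ("wrist","scene"):
    im=get_image(c); np.save(f"{c}6.npy",im,allow_pickle=True)
    cr=im["pixels"] if c=="wrist" else cv2.resize(im["pixels"][200:320,160:290],None,fx=5,fy=5,interpolation=cv2.INTER_CUBIC)
    cv2.imwrite(f"pics/{c}6.png",cr)
    if c=="scene": W=cloud(im);q=(W[...,:2]-O)@Rz;z=W[...,2]; cap=(np.abs(q[...,1])<17)&(q[...,0]>40)&(q[...,0]<110)&(z>20)&(z<70)
im=np.load("w5.npy",allow_pickle=True).item(); W=cloud(im);q=(W[...,:2]-O)@Rz; z=W[...,2]
k=(np.abs(q[...,1]-2)<6)&(z>150)&(q[...,0]<-30)
for a in range(-130,-60,4):
    m=k&(np.abs(q[...,0]-a)<2); print(a,m.sum(),np.round(np.median(z[m]),1) if m.any() else None,end="; ")
```

```text
[ 0.64561416 -2.44438978] 2.38402637829747
-130 0 None; -126 0 None; -122 0 None; -118 135 161.8; -114 234 161.8; -110 230 161.7; -106 226 161.8; -102 224 161.9; -98 249 174.1; -94 288 174.7; -90 289 174.7; -86 288 174.7; -82 271 172.9; -78 261 172.2; -74 252 172.3; -70 245 172.3; -66 248 172.3; -62 230 172.3;
```

View pics/scene6.png

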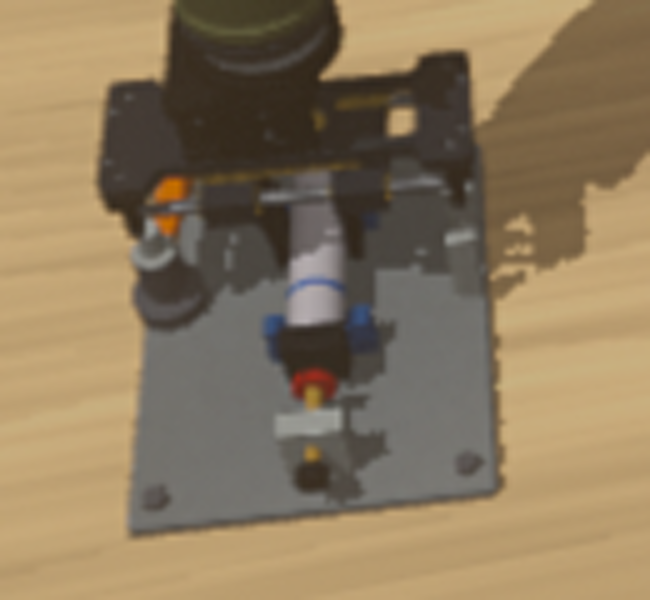

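View pics/wrist6.png

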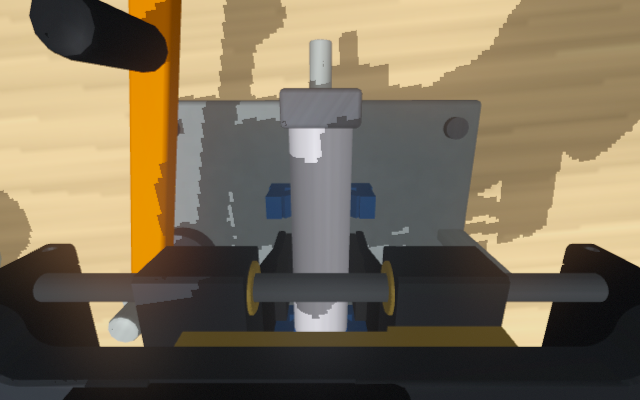

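The barrel sits at x≈-14 in the cradle, axis at the right height. The rising down-force suggests friction jamming, so I'll relieve the vertical load and slide under force control.

```bash
cat >> h.py <<'E'
def slide(x,xend,Z,flim,step=0.5,y=0.):
    while x<xend:
        x+=step; manip.move_linear(c2w(x,y,Z),feed=25); manip.hold(.03)
        f=np.mean([manip.read_wrist_force() for _ in range(3)],0); fc=Rz.T@f[:2]; p=manip.read_position()
        print(round(x,2),round(Z,2),fc.round(1),f[2].round(1),np.round((np.array(p[:2])-O)@Rz,1),np.round(p[2],2))
        if fc[0]<-flim: break
        Z+=np.clip((-1.8-f[2])*0.08,-.3,.3) if abs(f[2]+1.8)>1 else 0
    return x,Z
E
python3 - <<'E'
from h import *
manip.move_linear(c2w(-14,0,55.2),feed=20); manip.hold(.1); f=manip.read_wrist_force(); print(Rz.T@f[:2],f[2],np.round(manip.read_position(),1))
print(slide(-14,-9,55.2,5.5),manip.read_t())
E
```

```text
[ 1.57591112 -3.07133954] -3.2481877635768 [ 569.2 -179.2   54.9]
-13.5 55.2 [-0.2 -3.4] -4.3 [-13.9  -0.1] 54.95
-13.0 55.4 [-1.8 -3.2] -2.6 [-13.6   0.1] 55.13
-12.5 55.4 [-1.1 -1.9] -3.2 [-12.5   0.3] 55.34
-12.0 55.52 [-1.3 -0.5] -2.7 [-11.8   0.5] 55.49
-11.5 55.52 [0.1 1.2] -4.0 [-11.3   0.4] 55.48
-11.0 55.69 [-1.3  0.1] -4.4 [-10.9   0.3] 55.64
-10.5 55.9 [ 0.4 -0. ] -4.8 [-10.5   0. ] 55.88
-10.0 56.14 [-0.1  0.4] -4.2 [-10.   0.] 56.15
-9.5 56.33 [-0.7 -0.1] -4.5 [-9.5  0. ] 56.35
-9.0 56.55 [-0.   0.4] -3.6 [-9.  0.] 56.56
(-9.0, np.float64(56.692175542799355)) 33.425
```

It moves, so it was friction (my Z correction had the wrong sign). Fixing that and continuing.

```bash
sed -i 's/Z+=np.clip((-1.8-f\[2\])\*0.08,-.3,.3)/Z+=np.clip((f[2]+1.8)*0.08,-.25,.25)/' h.py
python3 - <<'E'
from h import *
x,Z=-9,56.5
while Z>54:
    Z-=.3; manip.move_linear(c2w(x,0,Z),feed=20); manip.hold(.03); f=np.mean([manip.read_wrist_force() for _ in range(3)],0)
    if f[2]>-2.6: break
print(Z,f)
print(slide(x,8,Z,5.5),manip.read_t())
E
```

```text
54.40000000000002 [-1.77937429 -0.79327059  0.73049126]
-8.5 54.4 [-4.  -0.4] 4.2 [-8.8 -0.3] 54.69
-8.0 54.65 [-4.2 -1.2] 4.7 [-8.7 -0.3] 54.61
-7.5 54.9 [-5.3 -0.2] 4.0 [-8.4 -0.3] 54.6
-7.0 55.15 [-4.6 -1.8] 1.3 [-7.9 -0.3] 54.65
-6.5 55.4 [-0.8 -1.5] -3.8 [-6.1 -0. ] 55.0
-6.0 55.24 [ 0.3 -1.9] -3.8 [-5.7  0.1] 55.15
-5.5 55.07 [-1.9 -1.6] -3.0 [-5.4  0.1] 55.09
-5.0 54.98 [-0.2 -0.9] -1.9 [-5. -0.] 55.01
-4.5 54.98 [-1.5 -1.8] -2.5 [-4.5 -0. ] 54.99
-4.0 54.98 [-1.6 -1.3] -2.9 [-4.  -0.1] 54.96
-3.5 54.9 [-1.4 -1.9] -2.4 [-3.5 -0.1] 54.91
-3.0 54.9 [-1.4 -2.1] -1.6 [-3.  -0.1] 54.88
-2.5 54.9 [-3.8 -2.4] 0.1 [-3.  -0.1] 54.85
-2.0 55.05 [-5.7 -2.2] -0.4 [-2.9 -0.1] 54.85
(-2.0, np.float64(55.050360747365225)) 39.375
```

Firm, light contact with the pad at x≈-3 (vision predicted -2.5). Release, regrip on the settled barrel, re-press lightly, release.

Run:
```python
from h import *
manip.move_gripper(0.5); print("free",F(),np.round(manip.read_position(),1))
manip.move_linear(c2w(-4,0,54.9),feed=40); manip.hold(.1); print(F())
manip.move_gripper(0.0,12); f=manip.read_wrist_force(); print("regrip",Rz.T@f[:2],f[2],manip.read_gripper_width()*87)
print(slide(-4,1,54.9,5))
manip.move_gripper(0.5); print("free",F(),manip.read_t())
p=manip.read_position(); manip.move_linear([p[0],p[1],150],feed=150); print(F(),manip.read_t())
im=get_image("wrist"); np.save("w7.npy",im,allow_pickle=True); W=cloud(im);q=(W[...,:2]-O)@Rz; z=W[...,2]
k=(np.abs(q[...,1])<20)&(z>33)&(z<75)&(q[...,0]>-130)
for a in (-95,-90,-86,-70,-50,-20):
    m=k&(np.abs(q[...,0]-a)<2); print(a,np.round(np.percentile(z[m],95),1) if m.any() else None,np.round(np.percentile(q[...,1][m],[2,98]),1) if m.any() else None)
```

```text
free [ 1.1 -0.8 -0.6] [ 581.5 -180.1   55.2]
[-0.8 -0.2 -0.1]
regrip [ 0.63622944 -1.09435215] -0.2809455955189441 29.65775339002823
-3.5 54.9 [-1.8 -0.9] 0.8 [-3.9 -0.3] 54.91
-3.0 55.1 [-3.4 -2.1] 2.2 [-3.9 -0.3] 54.88
-2.5 55.35 [-5.  -1.3] 2.3 [-3.8 -0.3] 54.91
(-2.5, np.float64(55.35438532676908))
free [-0.3  0.6 -0.4] 42.175
[-0.8 -0.2 -0.2] 42.9583
-95 48.0 [-4.8  4. ]
-90 48.4 [-4.8  4. ]
-86 60.4 [-16.3  15.7]
-70 57.8 [-14.3  13.8]
-50 58.0 [-13.9  14.1]
-20 57.8 [-13.9  14. ]
```

Barrel is level, centred and home. Now bringing the bar back.

Run:
```python
from h import *
manip.move_to(knob(1.4,50),KN); manip.hold(.1); print(manip.read_t())
manip.move_linear(knob(1.4,1),feed=100); print(F())
manip.move_gripper(0.0,30); print("w",manip.read_gripper_width()*87,F())
for l in (10,33): manip.move_linear(knob(1.4,l),feed=50); print(l,F(),manip.read_t())
for s in list(np.arange(1.2,0.1,-0.2))+[0.1,0.0]:
    manip.move_linear(knob(s,33),feed=110); print(round(s,2),F())
manip.hold(.1); print(F(),np.round(manip.read_position(),1),np.round(knob(0,33),1),manip.read_t())
im=get_image("wrist"); np.save("w8.npy",im,allow_pickle=True); cv2.imwrite("pics/w8.png",im["pixels"])
```

```text
44.4333
[ 0.3 -0.  -0.1]
w 17.423778450232568 [-0.4 -0.3  2.9]
10 [ 3.3 -1.6 -7.9] 45.9917
33 [ 5.5 -1.4 -8.7] 46.6
1.2 [ 4.9 -2.7 -9.5]
1.0 [ 0.  -0.2 -9.6]
0.8 [-5.2  4.  -9.4]
0.6 [-6.   7.2 -9.4]
0.4 [ -5.6  10.9 -10.3]
0.2 [-3.3 15.6 -9.3]
0.1 [ -2.1  16.8 -11. ]
0.0 [ 1.1 18.1 -9.9]
[ 1.2 17.3 -9.7] [ 587.3 -139.7  122.5] [ 585.8 -150.5  124. ] 49.3667
```

View pics/w8.png

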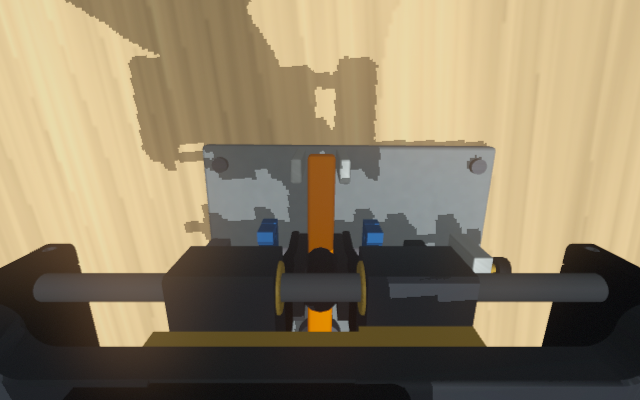

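The bar is over the barrel, its tip (320,158) centred between the prongs (296/345). The knob has crept about 10 mm along the pads and a side force of 17 N has built up; I'll relax that first, then lower.

Run:
```python
from h import *
p=np.array(manip.read_position()); 
manip.move_linear([p[0],p[1],p[2]+1],feed=30); manip.hold(.15); print(F(),np.round(manip.read_position(),1),manip.read_gripper_width()*87,manip.read_finger_force())
im=get_image("wrist"); W=cloud(im); q=(W[...,:2]-O)@Rz; z=W[...,2]
hsv=cv2.cvtColor(im["pixels"],cv2.COLOR_BGR2HSV)
m=(hsv[...,0]>5)&(hsv[...,0]<22)&(hsv[...,1]>180)&(z>75)&(z<110)&(q[...,1]>30)&(np.abs(q[...,0])<40)
print("bar",m.sum(),"clamp x",np.percentile(q[...,0][m],[3,50,97]),"y",np.percentile(q[...,1][m],[2,98]),"z",np.median(z[m]))
a=np.polyfit(q[...,1][m],q[...,0][m],1); print("slope",a)
print(manip.read_t())
```

```text
[ 0.6  5.5 -9.5] [ 587.6 -138.7  123.5] 14.036642551459895 28.209833297878504
bar 2435 clamp x [-5.96728533  0.80495474  8.00867874] y [37.28155249 92.37934409] z 89.29837296102869
slope [1.86426436e-04 1.01391264e+00]
50.1333
```

The pads are on the knob's edge (width 14 mm) and the bar is at lift of about 28 mm, so I'll lower smoothly now onto the barrel before anything else.

Run:
```python
from h import *
p=np.array(manip.read_position()); tx,ty=p[0]-.3,p[1]-3.5
manip.move_linear([tx,ty,112],feed=22); print(F(),np.round(manip.read_position(),1),manip.read_gripper_width()*87)
for zz in np.arange(109,94,-1.5):
    manip.move_linear([tx,ty,zz],feed=20); f=F(); print(zz,f,np.round(manip.read_position(),1),round(manip.read_gripper_width()*87,1))
    if f[2]>-2: break
im=get_image("wrist"); W=cloud(im); q=(W[...,:2]-O)@Rz; z=W[...,2]; cv2.imwrite("pics/w9.png",im["pixels"])
hsv=cv2.cvtColor(im["pixels"],cv2.COLOR_BGR2HSV)
m=(hsv[...,0]>5)&(hsv[...,0]<22)&(hsv[...,1]>180)&(z>55)&(z<110)&(q[...,1]>30)&(np.abs(q[...,0])<40)
print("bar",m.sum(),np.percentile(q[...,0][m],[3,50,97]),"z",np.median(z[m]),manip.read_t())
```

```text
[-0.2  9.5 -9.7] [ 587.9 -138.8  111.8] 13.82880295533305
109.0 [ 0.8  8.4 -8.2] [ 588.1 -138.9  108.9] 14.0
107.5 [ 0.4  9.9 -9.3] [ 588.1 -138.9  107.5] 14.2
106.0 [ 0.7  8.6 -7.6] [ 588.2 -138.9  106.1] 13.8
104.5 [ 0.9  9.5 -7.7] [ 588.2 -138.9  104.6] 14.1
103.0 [ 0.9  9.6 -7.9] [ 588.2 -138.8  103.1] 14.1
101.5 [ 1.8  9.1 -7.3] [ 588.4 -138.9  101.7] 14.0
100.0 [-1.7 11.5 -0.5] [ 588.5 -138.8  101.3] 13.6
bar 2473 [-4.98104748  2.18191136  9.02524256] z 67.87642890930701 52.6667
```

The bar rests on the barrel (top 67.9 mm, as expected for lift 7). Relax, release, retreat, check.

Run:
```python
from h import *
p=np.array(manip.read_position()); manip.move_linear([p[0],p[1]-1,p[2]-.8],feed=20); print(F())
manip.move_gripper(0.6); print("free",F(),manip.read_t())
p=np.array(manip.read_position()); manip.move_linear([p[0],p[1],190],feed=150)
manip.move_to(c2w(-40,0,300),down(YAW)); manip.hold(.1)
im=get_image("wrist"); W=cloud(im); q=(W[...,:2]-O)@Rz; z=W[...,2]
hsv=cv2.cvtColor(im["pixels"],cv2.COLOR_BGR2HSV); h,s=hsv[...,0],hsv[...,1]
m=(h>5)&(h<22)&(s>180)&(z>55)&(z<110)&(np.abs(q[...,0])<60)&(np.abs(q[...,1])<100)
print("bar",m.sum(),np.polyfit(q[...,1][m],q[...,0][m],1),np.percentile(q[...,1][m],[2,98]),"z",np.median(z[m]),np.percentile(z[m],[5,95]))
k=(np.abs(q[...,1])<8)&(z>52)&(z<70)&(q[...,0]>60)&(q[...,0]<110)
print("black cap",np.percentile(q[...,0][k],[1,99]) if k.any() else None)
m=((h<6)|(h>174))&(s>150)&(z>20)&(z<60)&(q[...,0]>60)
print("pad",m.sum(),np.percentile(q[...,0][m],[2,50,98]) if m.any() else None,F(),manip.read_t())
cv2.imwrite("pics/w10.png",cv2.resize(im["pixels"][100:300,200:440],None,fx=3,fy=3,interpolation=cv2.INTER_CUBIC))
```

```text
[-0.   7.2 -4.8]
free [-0.  -0.2  0.6] 53.875
bar 1319 [0.01784877 1.12885894] [-70.38449061  88.20704   ] z 68.39954157690757 [67.16877376 69.61414127]
black cap [60.86899841 88.18565178]
pad 14 [85.36793986 86.43234958 88.31300767] [ 0.5 -0.8  0. ] 56.1083
```

View pics/w10.png

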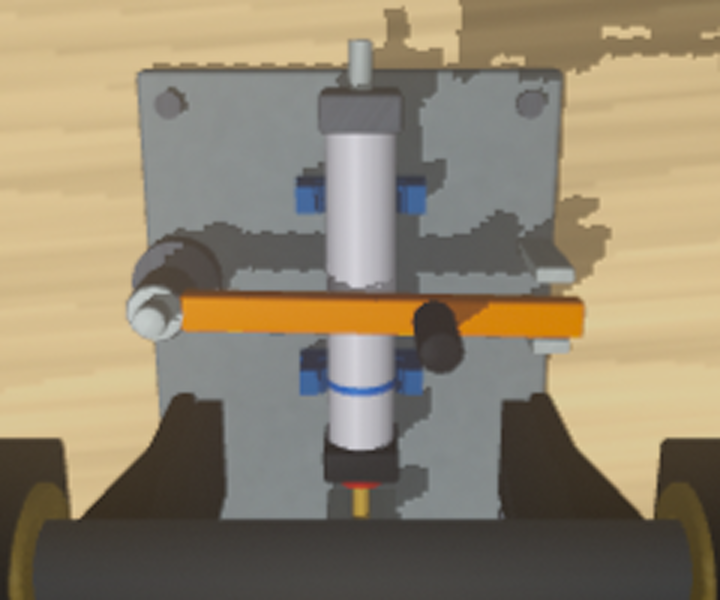

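The barrel lies in both V-blocks with its black cap (360,460) against the red pad. The bar (380,313) sits across the barrel with its tip between the prongs (550,270 and 550,345), and the robot is clear of everything.

```bash
python3 -c "
from h import *
print(job.job_done())"
```

```text
the job is handed in; nothing more can be done
None
```

The job is handed in, verdict not shown: the barrel is in both V-blocks, home against the red pad, with the bar down on it and its tip in the fork, but an early slide jammed by friction peaked at about 17 N, and the bar slipped about 4 mm in the grip on the way back.

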